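# Load a chilled transport carrier with closed sample cases

### The job

Get the samples ready to carry: lay the cooling block from the draining mat fully down in the pocket of the carrier base with its wells down and its flat face up, then stack all the closed white-lidded sample cases flat on it in one square column, lids up, edges in line with the carrier. Close the column with the carrier cap, rim down over the topmost case and fully home. Leave the other lab things on the bench where they are.

Things in the scene. Friction and masses are not known exactly. Their poses are not given: they have to be found in the camera images.
- seat (a point): centre of the floor of the pocket in the carrier base, a grey plastic tray fixed to the bench, 160 x 112 x 22 mm (long way along this point's x, z up). The pocket is 100 mm (x) by 70 mm (y), its floor is 12 mm above the bench and its rim 10 mm higher, so the block stands out of it by 36 mm
- mat: black ribbed draining mat fixed to the bench, 170 (x) x 150 (y) x 4 mm; origin at the centre of its underside, on the bench. The block starts on it
- block_mid (a point): centre of the cooling block, a bare aluminium block 94 (x) x 64 (y) x 46 mm (z), 0.55 kg. One large face (towards its own +z) is plain and flat; the opposite one (-z) has twelve round tube wells. It starts standing on one of its 64 x 46 mm ends, x vertical, turned any way
- case1_mid (a point): centre (half-way up) of a closed sample case (white lid, grey lower half), 90 (x) x 60 (y) x 32 mm (z up), about 0.12 kg, with a small paper label on its flat lid. There are three to five such cases, alike; None if absent
- case2_mid (a point): centre (half-way up) of a closed sample case (white lid, grey lower half), 90 (x) x 60 (y) x 32 mm (z up), about 0.12 kg, with a small paper label on its flat lid. There are three to five such cases, alike; None if absent
- case3_mid (a point): centre (half-way up) of a closed sample case (white lid, grey lower half), 90 (x) x 60 (y) x 32 mm (z up), about 0.12 kg, with a small paper label on its flat lid. There are three to five such cases, alike; None if absent
- case4_mid (a point): centre (half-way up) of a closed sample case (white lid, grey lower half), 90 (x) x 60 (y) x 32 mm (z up), about 0.12 kg, with a small paper label on its flat lid. There are three to five such cases, alike; None if absent
- case5_mid (a point): centre (half-way up) of a closed sample case (white lid, grey lower half), 90 (x) x 60 (y) x 32 mm (z up), about 0.12 kg, with a small paper label on its flat lid. There are three to five such cases, alike; None if absent
- cap_grip (a point): centre of the black grip bar on top of the carrier cap: bar 56 (x) x 18 (y) x 34 mm (z up). The cap is a grey plastic lid 106 (x) x 76 (y) mm; its plate is 5 mm thick, directly under the bar, and a rim goes 14 mm down from the plate all round, 98 x 68 mm inside. It starts on the bench rim down, the bar's centre 36 mm above the bench; on a case, the bar's centre is 22 mm above that case's lid
- reagent: capped glass bottle, 48 mm across, 115 mm tall, a bystander on the bench to be left where it is; origin at the centre of its underside
- beaker: empty glass beaker, 66 mm across, 85 mm tall, a bystander on the bench to be left where it is; origin at the centre of its underside
- wellplate: clear six-well plate, 85 x 127 x 20 mm, a bystander on the bench to be left where it is; origin at the centre of its underside
- syringe: clear syringe lying down, about 155 mm long, 22 mm barrel, a bystander on the bench to be left where it is; origin at the centre of its underside (on the bench, below the barrel)
- carton: brown cardboard carton with a paper band, 75 x 145 x 48 mm, a bystander on the bench to be left where it is; origin at the centre of its underside

How it is judged (in metres and radians):
On the way, in this order (a step that is already met when the one before it is completed fails the run):
1. the cooling block lies fully down in the carrier's pocket, wells down, flat face up (angle between block_mid's own z axis and vertical below 0.06 rad and horizontal distance between block_mid and seat below 0.007 m and z of block_mid in the frame of seat between 0.02 and 0.026 m), for 0.2 s.
2. all cases that are present stand in one square column on the block (horizontal distance between each of case1_mid, case2_mid, case3_mid, case4_mid, case5_mid and seat below 0.01 m and angle between the x axis of each of case1_mid, case2_mid, case3_mid, case4_mid, case5_mid and the x axis of seat, either way round below 0.12 rad and angle between each of case1_mid, case2_mid, case3_mid, case4_mid, case5_mid's own z axis and vertical below 0.06 rad and z of each of case1_mid, case2_mid, case3_mid, case4_mid, case5_mid in the frame of seat above 0.055 m and linear speed of each of case1, case2, case3, case4, case5 below 0.02 m/s), for 0.3 s.
At the end, for the whole second after the job is handed in: Block down in the pocket (within 7 mm, level, flat face up); every case present stacked on it, lid up, within 10 mm of the pocket's centre line and 0.12 rad of the carrier's sides; cap level on the topmost case, rim down and home (5 mm), within 18 mm and 0.25 rad; all at rest (all of step 1 and all of step 2 and angle between cap_grip's own z axis and vertical below 0.05 rad and horizontal distance between cap_grip and seat below 0.018 m and linear speed of cap below 0.02 m/s and angle between the x axis of cap_grip and the x axis of seat, either way round below 0.25 rad and z of cap_grip in the frame of case1_mid above 0.03 m and z of cap_grip in the frame of case2_mid above 0.03 m and z of cap_grip in the frame of case3_mid above 0.03 m and z of cap_grip in the frame of case4_mid above 0.03 m and z of cap_grip in the frame of case5_mid above 0.03 m and (z of cap_grip in the frame of seat between 0.159 and 0.169 m or z of cap_grip in the frame of seat between 0.191 and 0.201 m or z of cap_grip in the frame of seat between 0.223 and 0.233 m)); the robot touches nothing.
It fails at once if a bystander is pushed more than 30 mm from its place (distance of any of reagent, beaker, wellplate, syringe, carton from where it was at the start of the episode above 0.03 m).
Of case1, case2, case3, case4, case5 only 3 to 5 are there at a start; the rules pass over those that are not, and their reading is None.
At some moment in a run one of cap may be knocked a few centimetres aside while the robot is not near it.
Once in a run the grip may slacken for a moment while it holds something.
It also fails if it takes over 210 s, if anything falls off the work surface, if the arm or the gripper's body presses on something with over 40 N, if the wrist force passes 120 N, or if a joint passes its speed limit or range.

### The arm

A 6-joint arm with a two-finger parallel gripper is mounted at the origin on the work surface. World frame = base frame: x ahead of the robot, y to its left, z up, the work surface at z = 0. Lengths are in m, angles in degrees, forces in N, time in s.
With the tool pointing down it reaches from about 0.4 to 0.825 m from the base axis. Payload 7 kg.
Tool frame: the origin (TCP) lies midway between the tips of the shut fingers; the grasp point (between the pads) lies 19 mm behind it; z points along the fingers, y is the direction in which the jaws open and shut (so a half turn about z gives the same grasp; the last joint's range is limited). The gripper opens to 88 mm and grips with 3 to 60 N. Pads are 19 mm wide; open, the fingers measure 130 mm over their backs; the gripper's body (78 mm by 193 mm) begins 47 mm behind the grasp point.
Start: joints at [-48.581, 20.546, 0.682, 0, -70.136, -16.507], TCP at [0.284, -0.612, 0.227] pointing down, gripper open.
Joint ranges: [-176.03, 176.03], [-82.01, 121.73], [-58.28, 71.71], [-173.87, 95.51], [-174.79, -0.11], [-173.66, 173.66]. Speed limits (degrees/s): [136.94, 136.94, 172.46, 180, 180, 180].

### API

Orientations are given as a 3x3 rotation matrix whose columns are the frame's x, y, z axes.
In Python, from rig import robot gives the robot as it stands. Calls block until the motion is done:
- robot.goto(position, orientation): joint-space move of the TCP to a pose.
- robot.servo_line(position, ori=None, speed=0.15): straight line of the TCP; ori=None keeps the orientation; speed is the mean speed in m/s.
- robot.movej(angles): joint-space move.
- robot.move_gripper(opening): opening from 0.0 (shut) to 1.0 (fully open); the grip force is fixed at half the most; returns when the fingers have stopped.
- robot.dwell(seconds).
- robot.ik(position, orientation): joint angles nearest the present ones, or None.
- robot.grab_frame(name): name is "side" or "top"; returns (picture, depth): 480x640x3 uint8, red, green, blue; 480x640 float32, m along the optical axis (not along the pixel's ray), 0 where there is no reading.
- robot.camera_info(name): a dict with "vfov" (degrees; the focal length in pixels is half the picture's height over the tangent of half this angle, whatever the lens; pixels are square), "cx", "cy" (the principal point, pixels), "view" (4x4, takes a point from world to camera coordinates). Camera axes: x right, y down, z forward; pixel columns grow to the right and rows downward; lengths in m; the calibration is good to about 2 mm. A picture is of the moment at which its call begins. camera_info takes no time and is no camera call.
A pose or a line that the arm cannot do raises robot.Unreachable and nothing moves.
- robot.job_done(): hands the job in, once; it reports no verdict.
Readings, each from a call of its own:
- robot.read_t(): time.
- robot.read_qpos(): joint angles.
- robot.read_qvel(): joint speeds.
- robot.read_effort(): joint torques, N m.
- robot.read_position(): TCP position.
- robot.read_tcp_rot(): TCP orientation.
- robot.read_force(): force on the tool from outside, world axes, zero at the start.
- robot.read_ft_torque(): the same for the moment, N m.
- robot.read_grip_width(): opening from 0.0 (shut) to 1.0 (fully open).
Only numpy, scipy, OpenCV 4.12 (cv2) and the standard library are available. Lean on these libraries where they do the work, as an engineer would, in place of code of your own. Each camera call takes 0.05 s, during which the arm holds its last target. There are 200 camera calls.

## Working session

There is one attempt and no reset: what is moved stays moved. The work goes in short steps, each a Python script; the robot and the scene stay as the last script left them, time stands still between calls to the robot, and variables do not carry over. Pictures are saved under pics/ and viewed, about 12 in all and at most 16, crops included, and the job is handed in when it is done.

```bash
ls; mkdir -p pics; python3 - <<'E'
from rig import robot
import cv2,numpy as np
for n in ("top","side"):
    p,d=robot.grab_frame(n); c=robot.camera_info(n)
    cv2.imwrite(f"pics/{n}0.png",p[...,::-1]); np.save(f"pics/{n}0.npy",d)
    print(n,{k:(np.round(v,4).tolist() if k=='view' else v) for k,v in c.items()},d.min(),d.max(),(d==0).mean())
print(robot.read_t(),robot.read_tcp_rot().__repr__())
E
```

```text
pics
top {'vfov': 46.327007843611774, 'cx': 308.33209683249663, 'cy': 234.49849260114854, 'view': [[0.0027, -0.9999, 0.0126, 0.0163], [-0.9839, -0.0049, -0.1784, 0.5841], [0.1785, -0.0119, -0.9839, 1.1466], [0.0, 0.0, 0.0, 1.0]]} 0.0 2.2137933 0.003990885416666667
side {'vfov': 48.97552556302092, 'cx': 317.5059112398949, 'cy': 236.2104536511105, 'view': [[-0.9005, -0.4349, 0.0085, 0.5509], [-0.3318, 0.6741, -0.6599, 0.2417], [0.2812, -0.5971, -0.7513, 1.0946], [0.0, 0.0, 0.0, 1.0]]} 0.0 3.758124 0.004072265625
0.1 array([[-9.06997403e-01, -4.21135568e-01, -7.37515867e-04],
       [-4.21136192e-01,  9.06996529e-01,  1.26648552e-03],
       [ 1.35562231e-04,  1.45929370e-03, -9.99998926e-01]])
```

View pics/top0.png

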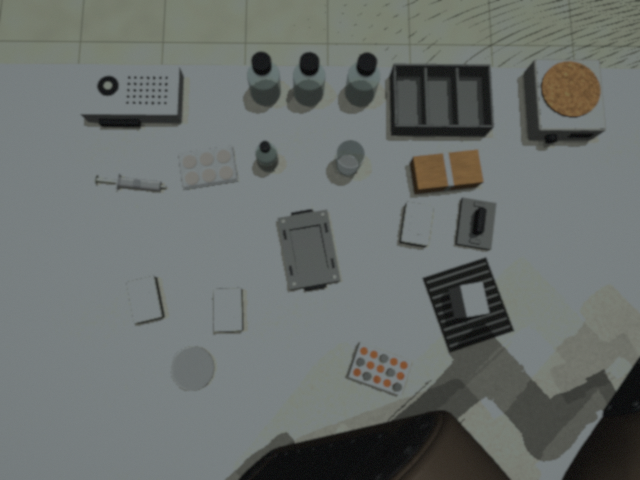

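View pics/side0.png

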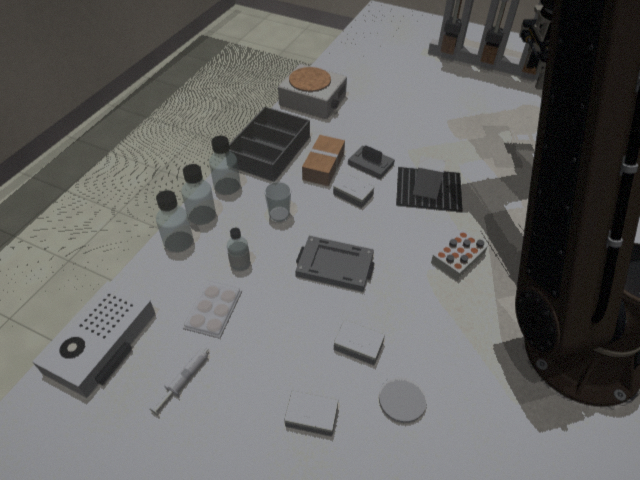

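```bash
cat > h.py <<'E'
from rig import robot
import cv2,numpy as np
def cloud(n,d):
    c=robot.camera_info(n); f=240/np.tan(np.radians(c['vfov']/2))
    v,u=np.indices(d.shape); P=np.stack([(u-c['cx'])/f*d,(v-c['cy'])/f*d,d],-1)
    V=np.array(c['view']); W=(P-V[:3,3])@V[:3,:3]; W[d==0]=np.nan
    return W
def proj(n,p):
    c=robot.camera_info(n); f=240/np.tan(np.radians(c['vfov']/2)); V=np.array(c['view'])
    q=V[:3,:3]@np.asarray(p,float)+V[:3,3]; return np.array([f*q[0]/q[2]+c['cx'],f*q[1]/q[2]+c['cy']])
def ray(n,px,z):
    c=robot.camera_info(n); f=240/np.tan(np.radians(c['vfov']/2)); V=np.array(c['view'])
    px=np.asarray(px,float).reshape(-1,2)
    dr=np.c_[(px-[c['cx'],c['cy']])/f,np.ones(len(px))]@V[:3,:3]; o=-V[:3,:3].T@V[:3,3]
    return o+dr*((z-o[2])/dr[:,2])[:,None]
def rect(xy):
    (c,s,a)=cv2.minAreaRect(np.float32(xy)*1000)
    if s[0]<s[1]: s=s[::-1];a+=90
    return np.array(c)/1000,np.array(s),(a+90)%180-90   # centre m, long/short mm, long axis yaw
E
python3 - <<'E'
from h import *
W={n:cloud(n,np.load(f"pics/{n}0.npy")) for n in("top","side")}
for n in W:
    z=W[n][...,2]; 
    print(n,"corner pts bench z",[np.round(z[r,c],4) for r,c in ((280,200),(210,230),(330,300),(280,380))] if n=="top" else [np.round(z[r,c],4) for r,c in((330,300),(230,400),(290,420),(400,250))])
z=W["top"][...,2]; x=W["top"][...,0]
m=((z>0.008)&(x>0.2)).astype(np.uint8)
k,l,s,c=cv2.connectedComponentsWithStats(m)
for i in range(1,k):
    if s[i,4]>150:
        q=W["top"][l==i]; h=np.percentile(q[:,2],90); t=q[abs(q[:,2]-np.median(q[q[:,2]>h-.006][:,2]))<.006]
        C,S,a=rect(t[:,:2]); print(np.round(c[i]),"top z %.4f"%np.median(t[:,2]),np.round(C,4),np.round(S,1),round(a,1),len(t))
im=cv2.imread("pics/top0.png"); im2=cv2.imread("pics/side0.png")
a=cv2.resize(im[240:360,410:530],(396,396),interpolation=3); b=cv2.resize(im2[130:230,340:480],(400,286),interpolation=3)
cc=cv2.resize(im[190:310,240:380],(396,300),interpolation=3)
o=np.zeros((600,800,3),np.uint8); o[:396,:396]=a;o[:286,400:]=b;o[300:600,400:796]=cc
cv2.imwrite("pics/crop0.png",o)
E
```

```text
top corner pts bench z [np.float64(-0.0057), np.float64(0.0001), np.float64(-0.0016), np.float64(0.002)]
side corner pts bench z [np.float64(-0.0016), np.float64(-0.0001), np.float64(0.0035), np.float64(-0.0019)]
[264.  79.] top z 0.1531 [0.9309 0.1189] [42.6 40.9] 33.7 327
[309.  79.] top z 0.1531 [0.9313 0.0183] [42.4 39.5] 0.3 322
[363.  80.] top z 0.1533 [ 0.9307 -0.1002] [42.1 41.8] -59.0 327
[564. 100.] top z 0.0758 [ 0.8999 -0.5587] [168.2 149.1] -0.4 3637
[443.  98.] top z 0.0587 [ 0.9005 -0.2809] [221.5 154.4] 90.0 1048
[131.  95.] top z 0.0497 [0.9117 0.4187] [217.  118.6] -89.9 4711
[350. 155.] top z 0.0840 [ 0.7546 -0.0697] [64.5 64.3] 88.1 171
[267. 156.] top z 0.1143 [0.7602 0.1105] [21.7 21.2] 11.2 96
[207. 166.] top z 0.0177 [0.7463 0.2465] [122.6  82.2] -80.4 1784
[446. 171.] top z 0.0485 [ 0.7335 -0.288 ] [146.6  77.1] -82.9 2189
[133. 183.] top z 0.0192 [0.7055 0.4197] [152.4  34.8] 78.3 437
[476. 223.] top z 0.0524 [ 0.6178 -0.354 ] [55.9 19. ] -8.7 212
[416. 224.] top z 0.0323 [ 0.614  -0.2198] [91.7 61. ] -10.6 1104
[308. 249.] top z 0.0217 [0.5585 0.018 ] [176.2 112.1] 10.2 2393
[145. 299.] top z 0.0313 [0.4474 0.3679] [90.8 61.3] 14.1 1211
[469. 300.] top z 0.0981 [ 0.4453 -0.3167] [63.7 48. ] 9.6 746
[228. 310.] top z 0.0315 [0.4257 0.1899] [91.  60.2] 2.9 1199
[380. 368.] top z 0.0414 [ 0.3057 -0.1336] [106.6  68.1] 74.0 315
[192. 368.] top z 0.0142 [0.3036 0.263 ] [90.8 89.3] -0.6 1502
[613. 438.] top z 0.7465 [ 0.265 -0.233] [45.5 10.7] -54.4 667
[397. 452.] top z 0.8138 [ 0.2835 -0.0632] [66.1 26.5] 89.5 1930
```

View pics/crop0.png

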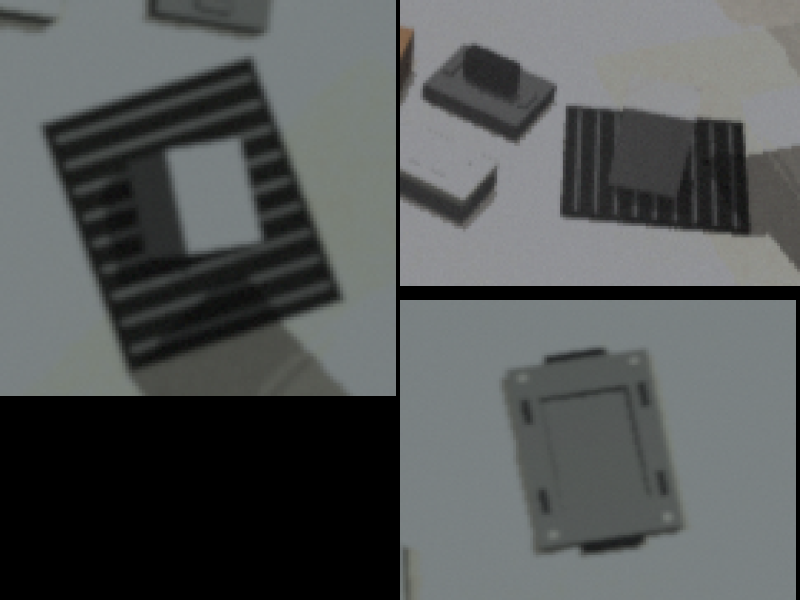

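```bash
python3 - <<'E'
from h import *
im={n:cv2.cvtColor(cv2.imread(f"pics/{n}0.png"),cv2.COLOR_BGR2GRAY).astype(np.float32) for n in("top","side")}
# bolts: bright spots on the tray
B={}
for n,(u0,v0,u1,v1) in {"top":(276,208,342,292),"side":(296,236,376,290)}.items():
    g=im[n][v0:v1,u0:u1]; th=cv2.morphologyEx(g,cv2.MORPH_TOPHAT,np.ones((5,5)))
    inner=cv2.erode((cv2.morphologyEx(cv2.medianBlur(g.astype(np.uint8),5),cv2.MORPH_CLOSE,np.ones((3,3)))<115).astype(np.uint8),np.ones((3,3)))
    k,l,s,c=cv2.connectedComponentsWithStats((th>12).astype(np.uint8))
    for i in range(1,k):
        if s[i,4]<25:
            w=np.where(l==i,th,0); v,u=np.indices(g.shape); px=np.array([(u*w).sum(),(v*w).sum()])/w.sum()+[u0,v0]
            B.setdefault(n,[]).append((px,w.sum()))
    for px,w in sorted(B[n],key=lambda t:-t[1])[:10]: print(n,px.round(2),round(w),ray(n,px,.022)[0].round(4))
# block big face visible from side
W=cloud("side",np.load("pics/side0.npy")); nrm=np.array([-np.sin(np.radians(9.6)),np.cos(np.radians(9.6)),0]); c=np.array([.4453,-.3167,.051])
q=(W-c); dn=q@nrm; t=q@np.array([nrm[1],-nrm[0],0]); m=(abs(dn-.023)<.02)&(abs(t)<.025)&(abs(q[...,2])<.038)
print(m.sum(),"face plane offset",np.percentile(dn[m],[2,25,50,75,98]).round(4))
o=[]
for n,(u0,v0,u1,v1) in {"top":(440,260,510,340),"side":(395,155,465,215)}.items():
    g=im[n][v0:v1,u0:u1]; g=np.clip((g-20)*3.2,0,255).astype(np.uint8); o.append(cv2.resize(g,(400,int(400*g.shape[0]/g.shape[1])),interpolation=3)[:340])
cv2.imwrite("pics/wells.png",np.hstack(o))
# IK feasibility of grasp and place for tilts
yaw=np.radians(9.6); by=np.array([np.cos(yaw),np.sin(yaw),0]); Z=np.array([0,0,1.])
for th in (90,75,60,45,30):
  a=np.radians(th); tz=-np.cos(a)*Z-np.sin(a)*nrm
  for s in(1,-1):
    y=s*by; R=np.c_[np.cross(y,tz),y,tz]; g=c+nrm*.010+Z*.005
    r=[robot.ik(g+tz*.019-tz*k,R) for k in(0,.1)]
    print("grasp",th,s,[None if x is None else np.round(x) for x in r])
  cy=np.radians(10.2); ex=np.array([np.cos(cy),np.sin(cy),0]); ey=np.array([-np.sin(cy),np.cos(cy),0])
  for d in(1,-1):
   for s in(1,-1):
    tz=-np.sin(a)*Z-np.cos(a)*ex*d; y=s*ey; R=np.c_[np.cross(y,tz),y,tz]; g=np.array([.5585,.018,.047])
    r=[robot.ik(g+tz*.019+Z*k,R) for k in(0,.1)]
    print("place",th,d,s,[None if x is None else np.round(x) for x in r])
E
```

```text
top [322.45 227.8 ] 377 [ 0.6047 -0.0128  0.022 ]
top [340.76 277.53] 299 [ 0.4953 -0.0523  0.022 ]
top [293.69 283.49] 205 [0.482  0.0495 0.022 ]
top [334.03 276.26] 201 [ 0.4979 -0.0377  0.022 ]
top [282.88 220.72] 182 [0.6201 0.0743 0.022 ]
top [328.73 261.65] 153 [ 0.5298 -0.0263  0.022 ]
top [322.17 213.85] 149 [ 0.636  -0.0122  0.022 ]
top [286.54 230.46] 28 [0.5983 0.066  0.022 ]
side [296.25 259.  ] 975 [0.6396 0.0564 0.022 ]
side [318.4  236.31] 730 [ 0.6239 -0.0296  0.022 ]
side [323.79 243.98] 564 [ 0.6018 -0.0133  0.022 ]
side [354.77 250.79] 490 [ 0.5272 -0.0265  0.022 ]
side [300.22 267.07] 194 [0.6206 0.0735 0.022 ]
side [360.01 280.49] 194 [0.4825 0.0483 0.022 ]
side [311.28 239.06] 171 [ 0.6354 -0.0141  0.022 ]
side [311.35 267.63] 126 [0.5969 0.0637 0.022 ]
side [368.3  251.53] 118 [ 0.4977 -0.0385  0.022 ]
side [296.  277.2] 76 [0.6159 0.1034 0.022 ]
436 face plane offset [0.0193 0.0223 0.0236 0.025  0.028 ]
grasp 90 1 [None, None]
grasp 90 -1 [None, None]
place 90 1 1 [array([  22.,   22.,  -28.,    0.,  -41., -102.]), array([  22.,   15.,  -22.,    0.,  -54., -10
[... 1359 characters left out ...]
,   41.,   11.,   -6., -104.,   83.])]
place 45 -1 1 [array([ -13.,   15.,  -35., -102.,  -16.,   29.]), None]
place 45 -1 -1 [array([ -13.,   15.,  -35., -102.,  -16., -151.]), None]
grasp 30 1 [None, None]
grasp 30 -1 [None, None]
place 30 1 1 [array([  18.,   56.,   17.,   -7., -111.,  -96.]), array([  17.,   50.,   19.,   -7., -119.,  -97.])]
place 30 1 -1 [array([  18.,   56.,   17.,   -7., -111.,   84.]), array([  17.,   50.,   19.,   -7., -119.,   83.])]
place 30 -1 1 [array([ -37.,   34.,  -52., -130.,  -57.,   86.]), array([ -26.,    8.,  -42., -113.,  -33.,   47.])]
place 30 -1 -1 [array([ -37.,   34.,  -52., -130.,  -57.,  -94.]), array([ -26.,    8.,  -42., -113.,  -33., -133.])]
```

View pics/wells.png

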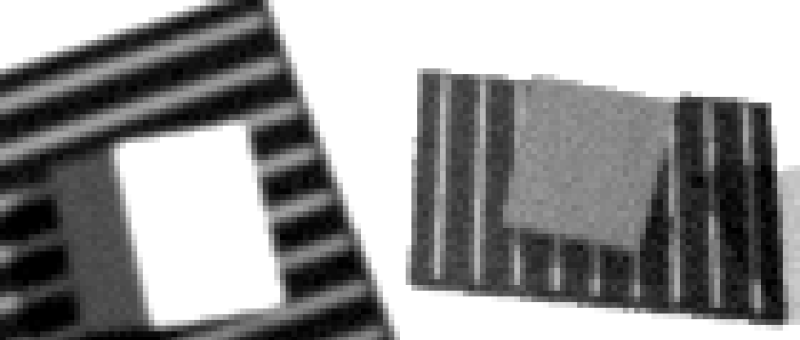

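```bash
cat >> h.py <<'E'
Z=np.array([0,0,1.]); SEAT=np.array([.559,.018,.012]); CY=np.radians(10.25)
EX=np.array([np.cos(CY),np.sin(CY),0]); EY=np.array([-np.sin(CY),np.cos(CY),0])
def rot(y,tz): y=np.asarray(y,float); return np.c_[np.cross(y,tz),y,tz]
def down(yaw): # jaws along (cos yaw, sin yaw), degrees
    a=np.radians(yaw); return rot([np.cos(a),np.sin(a),0],-Z)
def stat(): print("t",round(robot.read_t(),1),"tcp",np.round(robot.read_position(),4),"F",np.round(robot.read_force(),1),"w",round(robot.read_grip_width()*88,1))
def tilt(th,d,s,place): # grasp: block upright, plain face along d*EX ; place: plain face up, block "up" end along d*EX
    a=np.radians(th)
    tz=(-np.sin(a)*Z-np.cos(a)*EX*d) if place else (-np.cos(a)*Z-np.sin(a)*EX*d)
    return rot(s*EY,tz)
E
python3 - <<'E'
from h import *
f=lambda x:None if x is None else np.round(x).astype(int).tolist()
blk=np.array([.4453,-.3167,.064])
for y in(9.6,189.6): print("pick",y,f(robot.ik(blk,down(y))),f(robot.ik(blk+.1*Z,down(y))))
for P in((.5,-.13),(.55,-.12)):
  P=np.array([*P,.06])
  for y in(-79.75,100.25): print("set",P,y,f(robot.ik(P,down(y))))
  for th in(45,60,75):
    for s in(1,-1):
      R=tilt(th,1,s,0); g=P*[1,1,0]+[0,0,.055]+EX*.012; print("grasp",th,s,[f(robot.ik(g+R[:,2]*k,R)) for k in(.019,-.08)])
for th in(45,60,75):
    for d,s in((1,1),(1,-1),(-1,1),(-1,-1)):
      R=tilt(th,d,s,1); print("place",th,d,s,[f(robot.ik(SEAT+[0,0,.035+k]+R[:,2]*.019,R)) for k in(0,.1)])
E
```

```text
pick 9.6 [-15, 18, -27, 0, -45, -156] [-15, 11, -21, 0, -58, -156]
pick 189.6 [-15, 18, -27, 0, -45, 24] [-15, 11, -21, 0, -58, 24]
set [ 0.5  -0.13  0.06] -79.75 [7, 16, -31, 0, -43, 93]
set [ 0.5  -0.13  0.06] 100.25 [7, 16, -31, 0, -43, -87]
grasp 45 1 [[8, 43, -2, 1, -90, -89], [8, 44, 11, 1, -102, -88]]
grasp 45 -1 [[8, 43, -2, 1, -90, 91], [8, 44, 11, 1, -102, 92]]
grasp 60 1 [[8, 52, 6, 2, -103, -89], [9, 56, 22, 2, -116, -88]]
grasp 60 -1 [[8, 52, 6, 2, -103, 91], [9, 56, 22, 2, -116, 92]]
grasp 75 1 [[9, 61, 12, 2, -116, -89], [9, 66, 30, 2, -129, -88]]
grasp 75 -1 [[9, 61, 12, 2, -116, 91], [9, 66, 30, 2, -129, 92]]
set [ 0.55 -0.12  0.06] -79.75 [8, 20, -25, 0, -45, 93]
set [ 0.55 -0.12  0.06] 100.25 [8, 20, -25, 0, -45, -87]
grasp 45 1 [[8, 47, 6, 1, -94, -89], [9, 49, 20, 1, -107, -89]]
grasp 45 -1 [[8, 47, 6, 1, -94, 91], [9, 49, 20, 1, -107, 91]]
grasp 60 1 [[9, 56, 14, 1, -109, -89], [9, 60, 32, 2, -122, -88]]
grasp 60 -1 [[9, 56, 14, 1, -109, 91], [9, 60, 32, 2, -122, 92]]
grasp 75 1 [[9, 64, 21, 2, -122, -89], [9, 71, 43, 2, -136, -88]]
grasp 75 -1 [[9, 64, 21, 2, -122, 91], [9, 71, 43, 2, -136, 92]]
place 45 1 1 [[18, 47, 8, -6, -96, -96], [18, 41, 11, -6, -104, -97]]
place 45 1 -1 [[18, 47, 8, -6, -96, 84], [18, 41, 11, -6, -104, 83]]
place 45 -1 1 [[-12, 15, -35, -102, -16, 29], None]
place 45 -1 -1 [[-12, 15, -35, -102, -16, -151], None]
place 60 1 1 [[19, 38, -3, -4, -79, -97], [19, 32, 1, -4, -89, -97]]
place 60 1 -1 [[19, 38, -3, -4, -79, 83], [19, 32, 1, -4, -89, 83]]
place 60 -1 1 [None, None]
place 60 -1 -1 [None, None]
place 75 1 1 [[20, 29, -15, -3, -61, -98], [20, 23, -9, -3, -72, -99]]
place 75 1 -1 [[20, 29, -15, -3, -61, 82], [20, 23, -9, -3, -72, 81]]
place 75 -1 1 [[24, 16, -45, 14, -15, -116], [24, 7, -36, 7, -32, -109]]
place 75 -1 -1 [[24, 16, -45, 14, -15, 64], [24, 7, -36, 7, -32, 71]]
```

```bash
python3 - <<'E'
from h import *
blk=np.array([.4453,-.3167,.064]); R=down(189.6)
robot.move_gripper(1.0)
robot.goto(blk+[0,0,.12],R); robot.servo_line(blk,R,speed=.12); stat()
robot.move_gripper(0); stat()
robot.servo_line(blk+[0,0,.06],R,speed=.1); stat()
P=np.array([.5,-.13,.061]); R=down(100.25)
robot.servo_line(P+[0,0,.063],R,speed=.12); stat()
robot.servo_line(P,R,speed=.06); stat()
robot.move_gripper(1.0); robot.servo_line(P+[0,0,.14],R,speed=.2)
R=tilt(60,1,1,0); g=np.array([.5,-.13,.055])+EX*.012
robot.goto(g-R[:,2]*.1,R); stat()
for n in("top","side"):
    p,d=robot.grab_frame(n); cv2.imwrite(f"pics/{n}1.png",p[...,::-1]); np.save(f"pics/{n}1.npy",d)
a=cv2.imread("pics/top1.png")[150:430,200:520];b=cv2.imread("pics/side1.png")[120:400,240:560]
cv2.imwrite("pics/c1.png",cv2.resize(np.hstack([a,b]),(800,350)))
E
```

```text
t 2.8 tcp [ 0.4458 -0.317   0.0647] F [0.3 0.6 1.1] w 88.0
t 3.3 tcp [ 0.4447 -0.3167  0.0642] F [-4.  -0.2  5.3] w 64.2
t 4.0 tcp [ 0.4447 -0.3163  0.1232] F [-0.5  0.5 -5.8] w 63.8
t 5.8 tcp [ 0.4998 -0.1302  0.1238] F [-0.2  0.2 -5.3] w 62.2
t 7.0 tcp [ 0.5064 -0.1289  0.0662] F [-4.1 11.9 40.3] w 64.2
t 9.6 tcp [ 0.5971 -0.1127  0.1051] F [-0.8 -0.4  1.9] w 87.9
```

View pics/c1.png

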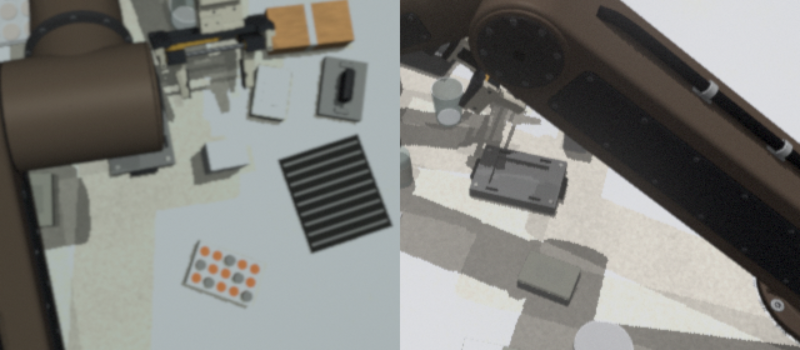

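```bash
python3 - <<'E'
from h import *
robot.movej([60,0,0,0,-70,-90]) if False else None
W=cloud("top",np.load("pics/top1.npy"))
q=W[255:300,355:405].reshape(-1,3); q=q[(q[:,2]>.006)&(q[:,2]<.15)]
print(np.histogram(q[:,2],bins=np.arange(0,.12,.01)))
for lo,hi in((.085,.11),(.03,.085),(.006,.11)):
    t=q[(q[:,2]>lo)&(q[:,2]<hi)]
    if len(t)>20: print(lo,hi,len(t),np.median(t[:,2]).round(4),*rect(t[:,:2]))
t=q[q[:,2]>.07]
if len(t)>20:
    A=np.c_[t[:,:2]-t[:,:2].mean(0),np.ones(len(t))]; print("plane",np.linalg.lstsq(A,t[:,2],rcond=None)[0].round(4),t.mean(0))
im=cv2.imread("pics/top1.png")[240:310,340:420]; cv2.imwrite("pics/c2.png",cv2.resize(im,(640,560),interpolation=3))
E
```

```text
(array([ 15,  17,  23,  16,  29,  17,  20,  26,  44, 686,   1]), array([0.  , 0.01, 0.02, 0.03, 0.04, 0.05, 0.06, 0.07, 0.08, 0.09, 0.1 ,
       0.11]))
0.085 0.11 720 0.0941 [ 0.49916953 -0.13138028] [65.06070709 46.27466202] -79.1013011932373
0.03 0.085 119 0.0576 [ 0.48193033 -0.12352412] [78.21199036 37.62080383] 64.88578796386719
0.006 0.11 894 0.0934 [ 0.49186972 -0.14159363] [89.93180847 80.69583893] -65.9083309173584
plane [ 0.0501 -0.0191  0.0932] [ 0.49815275 -0.13003813  0.09320439]
```

View pics/c2.png

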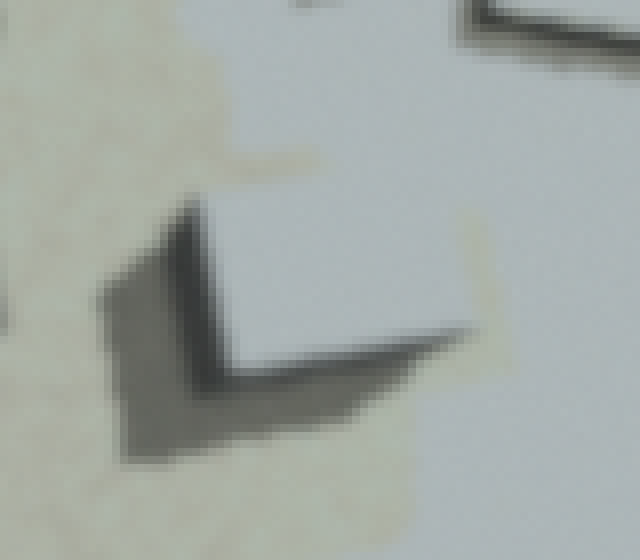

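```bash
python3 - <<'E'
from h import *
R=tilt(60,1,1,0); g=np.array([.4992,-.1314,.050])+EX*.014
robot.servo_line(g-R[:,2]*.06,R,speed=.15)
robot.servo_line(g+R[:,2]*.019,R,speed=.06); stat()
robot.move_gripper(0); stat()
p=robot.read_position(); robot.servo_line(p+[0,0,.13],R,speed=.12); stat()
R2=tilt(60,1,-1,1); G=SEAT+Z*.037+EX*.003
robot.goto(G+R2[:,2]*.019+Z*.10,R2); robot.dwell(.3); stat(); print(robot.read_tcp_rot()[:,2].round(3))
for n in("top","side"):
    p,d=robot.grab_frame(n); cv2.imwrite(f"pics/{n}2.png",p[...,::-1]); np.save(f"pics/{n}2.npy",d)
a=cv2.imread("pics/top2.png")[130:410,180:500];b=cv2.imread("pics/side2.png")[90:370,200:520]
cv2.imwrite("pics/c3.png",cv2.resize(np.hstack([a,b]),(800,350)))
E
```

```text
t 11.6 tcp [ 0.4971 -0.1318  0.0406] F [-0.4  0.3  0.2] w 88.0
t 12.1 tcp [ 0.4968 -0.1316  0.0405] F [0.3 1.9 0.5] w 64.0
t 13.3 tcp [ 0.4964 -0.1316  0.1697] F [ 0.4  0.1 -5.7] w 64.3
t 16.1 tcp [0.5526 0.0168 0.1325] F [-0.1  0.3 -5.6] w 63.9
[-0.492 -0.089 -0.866]
```

View pics/c3.png

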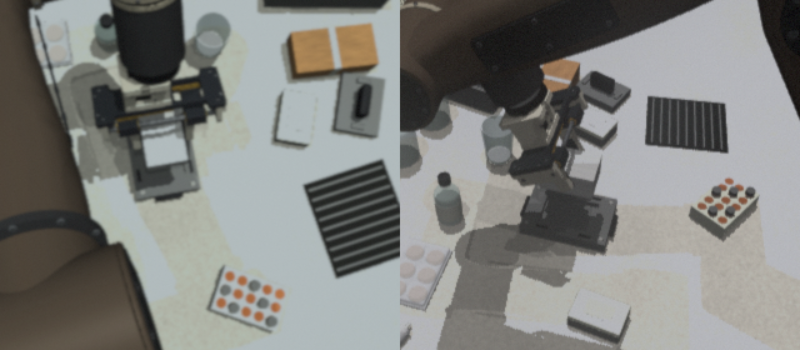

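```bash
python3 - <<'E'
from h import *
for n in("top","side"):
    W=cloud(n,np.load(f"pics/{n}2.npy")); q=W-(SEAT+[0,0,.123]); x=q@EX; y=q@EY; z=q[...,2]
    m=(abs(x)<.046)&(abs(y)<.03)&(abs(z-.023)<.012); t=q[m]
    A=np.c_[x[m],y[m],np.ones(m.sum())]; c=np.linalg.lstsq(A,t[:,2],rcond=None)[0]
    print(n,m.sum(),c.round(4),"x",np.percentile(x[m],[1,99]).round(4),"y",np.percentile(y[m],[1,99]).round(4))
    m2=(abs(z-.023)<.012)&(abs(x)<.1)&(abs(y)<.036); xs=x[m2&(abs(y)<.028)]; print(np.histogram(xs,bins=np.arange(-.1,.101,.01))[0], xs.min().round(4))
    mm=(x<0)&m2&(x>-.05); print("y range near free end",np.percentile(y[mm],[1,99]).round(4),"xmin",np.percentile(x[mm],[1]))
E
```

```text
top 1136 [0.0061 0.0004 0.0212] x [-0.0455  0.0341] y [-0.0293  0.0294]
[  0   0   0   0   0  99 150 143 145 145 148 108  61  64   0   0   0   0
   0   0] -0.0461
y range near free end [-0.0329  0.0329] xmin [-0.04573533]
side 541 [ 0.0188 -0.0139  0.0216] x [-0.0459  0.01  ] y [-0.0296  0.0298]
[ 0  0  0  0  0 71 93 92 92 89 69  4  0  0  0  0  0  0  0  0] -0.0463
y range near free end [-0.0327  0.0333] xmin [-0.04599154]
```

```bash
python3 - <<'E'
from h import *
R2=tilt(60,1,-1,1); G=SEAT+Z*.037+EX*.0035+R2[:,2]*.019
robot.servo_line(G+Z*.03,R2,speed=.12)
for k in np.arange(.014,-.0041,-.002):
    robot.servo_line(G+Z*k,R2,speed=.03); f=robot.read_force(); print(round(k,4),np.round(f,1),robot.read_position().round(4))
    if f[2]>4: break
E
```

```text
0.014 [-0.5 -0.6 -5.2] [0.5531 0.0169 0.0465]
0.012 [-0.5  0.3 -6.3] [0.5531 0.0169 0.0445]
0.01 [ 1.2 -0.1 -5.2] [0.553  0.0169 0.0424]
0.008 [-0.3 -0.3 -5.9] [0.553  0.0169 0.0404]
0.006 [ 0.4  0.1 -5.6] [0.553  0.0169 0.0384]
0.004 [ 0.5  0.5 -5.6] [0.553  0.0169 0.0364]
0.002 [ 0.2 -0.4 -4.6] [0.5531 0.0169 0.0345]
0.0 [-1.2  0.9  6.1] [0.5532 0.0169 0.0342]
```

```bash
cat >> h.py <<'E'
def snap(tag):
    r={}
    for n in("top","side"):
        p,d=robot.grab_frame(n); cv2.imwrite(f"pics/{n}{tag}.png",p[...,::-1]); np.save(f"pics/{n}{tag}.npy",d); r[n]=cloud(n,d)
    return r
def column(Ws,ztop,hx,hy):  # top face of the column, expected at ztop above bench
    for n,W in Ws.items():
        q=W-SEAT*[1,1,0]; x=q@EX; y=q@EY; z=q[...,2]
        m=(abs(x)<.08)&(abs(y)<.06)&(abs(z-ztop)<.010)
        if m.sum()<50: print(n,"few",m.sum()); continue
        i=m&(abs(x)<hx-.006)&(abs(y)<hy-.006)
        c=np.linalg.lstsq(np.c_[x[i],y[i],np.ones(i.sum())],z[i],rcond=None)[0] if i.sum()>20 else None
        C,S,a=rect(np.c_[x[m],y[m]]); print(n,m.sum(),"plane",np.round(c,4),"rect c(mm)",(C*1e3).round(1),S.round(1),round(a,1))
def rects(W,box,zlo,zhi):
    z=W[...,2]; m=(z>zlo)&(z<zhi)&(W[...,0]>box[0])&(W[...,0]<box[1])&(W[...,1]>box[2])&(W[...,1]<box[3])
    k,l,s,c=cv2.connectedComponentsWithStats(m.astype(np.uint8)); i=1+np.argmax(s[1:,4]); q=W[l==i]
    return (*rect(q[:,:2]),np.median(q[:,2]),c[i])
E
python3 - <<'E'
from h import *
robot.move_gripper(1.0); p=robot.read_position(); R2=tilt(60,1,-1,1)
robot.servo_line(p-R2[:,2]*.09,R2,speed=.15)
C=np.array([.4257,.1899,.12])
for y in(92.9,-87.1): print(y,robot.ik(C,down(y)))
robot.goto(C,down(92.9)); stat()
W=snap(3); column(W,.058,.047,.032)
for nm,b in dict(A=(.54,.69,-.29,-.15),B=(.38,.52,.31,.43)).items():
    for n in W: print(nm,n,*rects(W[n],b,.022,.045))
a=cv2.imread("pics/top3.png")[130:410,100:420];b=cv2.imread("pics/side3.png")[180:460,200:520]
cv2.imwrite("pics/c4.png",cv2.resize(np.hstack([a,b]),(800,350)))
E
```

```text
92.9 [  48.33821013    6.67672963  -33.36887603    0.          -49.95439434
 -135.43821013]
-87.1 [ 48.33821013   6.67672963 -33.36887603   0.         -49.95439434
  44.56178987]
t 24.0 tcp [0.4258 0.1899 0.12  ] F [-0.3 -0.   0.2] w 88.2
top 1336 plane [-0.0002 -0.0044  0.0578] rect c(mm) [ 1.9 -1.2] [94.5 63.9] 0.1
side 746 plane [-0.0007 -0.0095  0.0581] rect c(mm) [ 5.6 -1.1] [87.1 71.2] 0.0
A top [ 0.61372931 -0.22000989] [91.18349457 60.83349991] -9.402671813964844 0.032435613531673554 [416.84663121 223.56028369]
A side [ 0.6534234  -0.21572073] [62.39358521 28.31901741] -72.38006019592285 0.031418200892362295 [339.79831933 184.13445378]
B top [0.47118497 0.4007399 ] [27.9940567  10.43552494] 0.14828842878341675 0.030749847116003932 [128.84090909 286.68181818]
B side [0.44640991 0.36955911] [91.11956787 62.3490715 ] 13.226584434509277 0.032050506711846546 [311.27732667 411.09806371]
```

View pics/c4.png

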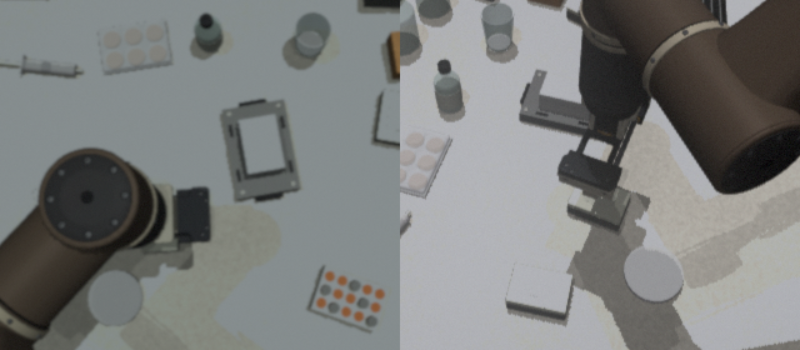

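```bash
cat >> h.py <<'E'
def pick(c,yaw,z=.008,clear=.07):
    R=down(yaw); p=np.array([*c,z]); robot.goto(p+[0,0,clear+.03],R); robot.servo_line(p,R,speed=.12)
    robot.move_gripper(0); stat()
def place(h,z,jaw=100.25,dx=0,dy=0):   # z: TCP height at contact
    R=down(jaw); p=SEAT*[1,1,0]+EX*dx+EY*dy+Z*z
    q=robot.read_position(); robot.servo_line([q[0],q[1],h],robot.read_tcp_rot(),speed=.15); stat()
    robot.servo_line([p[0],p[1],h],R,speed=.18); stat()
    robot.servo_line(p+Z*.008,R,speed=.12)
    for k in np.arange(.006,-.0031,-.0015):
        robot.servo_line(p+Z*k,R,speed=.03); f=robot.read_force()[2]
        if f>3: break
    print("k",round(k,4)); stat()
def release(up):
    robot.move_gripper(1.0); q=robot.read_position(); robot.servo_line(q+[0,0,up],robot.read_tcp_rot(),speed=.15)
E
python3 - <<'E'
from h import *
pick((.4257,.1899),92.9)
place(.105,.066); release(.08)
robot.goto([.4468,.3687,.12],down(103.7)); stat()
W=snap(4); column(W,.090,.045,.030)
print("B",*rects(W["side"],(.38,.52,.31,.43),.022,.045))
for n in W: print("cap",n,*rects(W[n],(.5,.72,-.47,-.27),.045,.06))
for n in W: print("A",n,*rects(W[n],(.54,.69,-.29,-.15),.022,.045))
E
```

```text
t 25.9 tcp [0.4259 0.1901 0.0083] F [-1.2  0.3  3.7] w 59.8
t 26.7 tcp [0.4253 0.1897 0.1042] F [ 0.5 -1.3 -1.6] w 59.9
t 28.0 tcp [0.5585 0.0184 0.1048] F [ 0.9 -0.3 -0.6] w 60.1
k -0.0015
t 29.9 tcp [0.5594 0.0181 0.0663] F [-5.9  0.4 16.8] w 60.4
t 32.7 tcp [0.4472 0.3679 0.1199] F [0.6 0.4 0.9] w 88.3
top 1257 plane [ 0.0057 -0.0063  0.09  ] rect c(mm) [ 0.2 -1.2] [91.3 60. ] -0.1
side few 18
B [0.44528271 0.36908969] [88.62975311 60.70749664] 13.558038711547852 0.0314494108148624 [321.98113208 417.80503145]
cap top [ 0.70846832 -0.31614496] [92.21794891 23.20126152] -89.25615513324738 0.04854811644641206 [459.32577904 179.04532578]
cap side [ 0.70883813 -0.31601282] [92.03986359 23.94757843] -86.50683236122131 0.04828235827981244 [334.89795918 150.31292517]
A top [ 0.61397839 -0.21943402] [91.13477325 60.94396973] -9.917129516601562 0.03228176172929765 [416.82688928 223.62653779]
A side [ 0.6140733 -0.2178251] [94.08828735 64.03309631] -12.319618225097656 0.03166787350369945 [353.9296 187.6368]
```

```bash
python3 - <<'E'
from h import *
pick((.4468,.3683),103.9)
place(.138,.0985,dy=.0005); release(.05)
robot.goto([.614,-.2192,.12],down(79.8)); stat()
W=snap(5); column(W,.122,.045,.030); column(W,.090,.045,.03)
b=cv2.imread("pics/side5.png")[150:390,220:480];a=cv2.imread("pics/top5.png")[100:340,240:500]
cv2.imwrite("pics/c5.png",cv2.resize(np.hstack([a,b]),(800,370)))
E
```

```text
t 34.6 tcp [0.4469 0.3685 0.0083] F [-0.9 -0.   3.9] w 59.8
t 35.6 tcp [0.4464 0.3679 0.137 ] F [ 0.2 -0.3 -2.9] w 59.9
t 37.8 tcp [0.5588 0.019  0.138 ] F [ 0.1 -0.8 -1.8] w 59.8
k -0.0015
t 39.7 tcp [0.559  0.0185 0.0983] F [-4.5  0.3 10.6] w 59.9
t 41.9 tcp [ 0.6137 -0.219   0.1193] F [ 0.1  1.4 -1.2] w 87.9
top 514 plane [-0.0078 -0.0114  0.1223] rect c(mm) [ 0.7 15.1] [93.2 38.4] -9.9
side 958 plane [ 0.0021 -0.0016  0.1222] rect c(mm) [-0.7  1.1] [91.3 65.1] 0.7
top few 7Traceback (most recent call last):
  File "<stdin>", line 5, in <module>
  File "h.py", line 42, in column
    C,S,a=rect(np.c_[x[m],y[m]]); print(n,m.sum(),"plane",np.round(c,4),"rect c(mm)",(C*1e3).round(1),S.round(1),round(a,1))
                                                          ~~~~~~~~^^^^^
    return _wrapfunc(a, 'round', decimals=decimals, out=out)
    return _wrapit(obj, method, *args, **kwds)
    result = getattr(arr, method)(*args, **kwds)
TypeError: unsupported operand type(s) for *: 'NoneType' and 'float'
```

```bash
python3 - <<'E'
from h import *
pick((.614,-.2192),79.8)
place(.172,.1305); release(.05)
robot.goto([.45,-.35,.2],down(79.8)); stat()
W=snap(6); column(W,.154,.045,.030)
for n in W: print("cap bar",n,*rects(W[n],(.5,.68,-.47,-.27),.047,.06)); print("cap plate",n,*rects(W[n],(.5,.68,-.47,-.27),.012,.026))
b=cv2.imread("pics/side6.png")[80:360,200:560];a=cv2.imread("pics/top6.png")[100:380,220:580]
cv2.imwrite("pics/c6.png",cv2.resize(np.hstack([a,b]),(800,310)))
E
```

```text
t 43.8 tcp [ 0.6141 -0.2192  0.0083] F [0.  0.7 2.5] w 60.3
t 45.0 tcp [ 0.6135 -0.219   0.1708] F [-0.7 -0.5 -2.2] w 60.1
t 46.5 tcp [0.559  0.0174 0.1719] F [ 0.5 -0.1 -1.2] w 59.9
k -0.0015
t 48.5 tcp [0.5593 0.018  0.1303] F [-2.8  0.1  7.6] w 59.8
t 51.1 tcp [ 0.4504 -0.3494  0.1998] F [-0.9 -0.1 -0.2] w 88.1
top 1406 plane [0.0042 0.0013 0.154 ] rect c(mm) [-0.  -1.1] [91.7 59.9] 0.6
side 989 plane [ 0.0072 -0.0017  0.1542] rect c(mm) [-0.3  1.6] [91.3 63.5] 0.8Traceback (most recent call last):
  File "<stdin>", line 6, in <module>
  File "h.py", line 45, in rects
    k,l,s,c=cv2.connectedComponentsWithStats(m.astype(np.uint8)); i=1+np.argmax(s[1:,4]); q=W[l==i]
                                                                      ~~~~~~~~~^^^^^^^^^
    return _wrapfunc(a, 'argmax', axis=axis, out=out, **kwds)
    return bound(*args, **kwds)
ValueError: attempt to get argmax of an empty sequence
```

```bash
python3 - <<'E'
from h import *
robot.goto([.35,.3,.3],down(100)); stat()
W=snap(7); column(W,.154,.045,.030)
cv2.imwrite("pics/c7.png",np.vstack([np.hstack([cv2.imread("pics/top7.png"),cv2.imread("pics/side7.png")])])[:, :, :][::1]) 
cv2.imwrite("pics/c7.png",cv2.resize(cv2.imread("pics/c7.png"),(800,300),interpolation=cv2.INTER_AREA))
for n in W:
  try: print("cap bar",n,*rects(W[n],(.5,.678,-.47,-.25),.043,.06)); print("cap plate",n,*rects(W[n],(.5,.678,-.47,-.25),.012,.026))
  except ValueError: print(n,"none")
E
```

```text
t 53.5 tcp [0.3503 0.2996 0.2998] F [-0.1  0.1  0.1] w 88.2
top 1403 plane [ 0.001 -0.002  0.154] rect c(mm) [ 0.1 -1.2] [91.5 60.1] 0.7
side 980 plane [0.0034 0.0021 0.1543] rect c(mm) [-0.3  1.1] [91.8 65.1] 2.4
cap bar top [ 0.64066876 -0.33587625] [55.47147751 19.29336166] -10.923011779785156 0.05219424559443758 [471.74458874 209.98701299]
cap plate top [ 0.6358089  -0.33565436] [97.43051147 77.56526947] -10.253654479980469 0.019171764626892473 [467.0027027  217.75045045]
cap bar side [ 0.6399502  -0.33380478] [56.52869415 22.42907715] -6.858489990234375 0.05137296324942602 [361.90163934 152.64754098]
cap plate side [ 0.6337121 -0.3282771] [88.16158295 83.75081635] 0.016759876161813736 0.018994012293067068 [361.36855037 165.79115479]
```

View pics/c7.png

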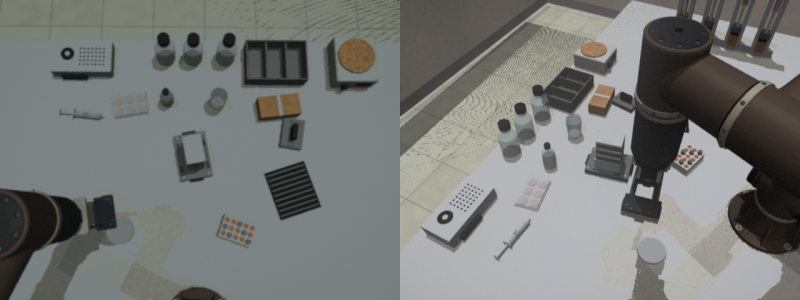

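```bash
python3 - <<'E'
from h import *
R=down(79.4); p=np.array([.6403,-.3352,.024])
robot.goto(p+Z*.1,R); W=snap(8)
robot.move_gripper(.65)
robot.servo_line(p,R,speed=.1); stat(); robot.move_gripper(0); stat()
robot.servo_line(p+Z*.06,R,speed=.06); stat()
robot.servo_line(p+Z*.185,R,speed=.15); stat()
R=down(100.25); q=SEAT*[1,1,0]+Z*.164
robot.servo_line(q+Z*.045,R,speed=.18); robot.dwell(.3); stat()
W=snap(9)
for n in W:
    r=W[n]-SEAT*[1,1,0]; x=r@EX; y=r@EY; m=(abs(x)<.08)&(abs(y)<.06)&(abs(r[...,2]-.204)<.008)
    if m.sum()>50: print(n,m.sum(),np.median(r[...,2][m]).round(4),rect(np.c_[x[m],y[m]]), np.percentile(x[m],[.5,99.5]).round(4),np.percentile(y[m],[.5,99.5]).round(4))
b=cv2.imread("pics/side9.png")[60:320,200:500];a=cv2.imread("pics/top9.png")[120:380,160:460]
cv2.imwrite("pics/c8.png",cv2.resize(np.hstack([a,b]),(800,347)))
E
```

```text
t 58.2 tcp [ 0.6409 -0.3354  0.0249] F [ 0.6  0.6 -0.1] w 57.0
t 58.9 tcp [ 0.6402 -0.3353  0.024 ] F [0.4 0.1 0.3] w 17.7
t 60.0 tcp [ 0.64   -0.3351  0.0835] F [ 0.1  0.3 -1.2] w 18.0
t 61.0 tcp [ 0.6397 -0.3349  0.2077] F [ 0.2  0.  -2.2] w 18.1
t 63.5 tcp [0.559  0.0177 0.2089] F [-0.2 -0.2 -1.5] w 18.2
top 621 0.2039 (array([-0.03529817, -0.00139117]), array([76.21583557, 35.06353378]), -88.86033165454865) [-0.0524 -0.0187] [-0.039   0.0363]
side 749 0.2039 (array([0.00047985, 0.00068618]), array([106.62543488,  79.29369354]), -0.014801025390625) [-0.0527  0.0525] [-0.0381  0.0397]
```

View pics/c8.png

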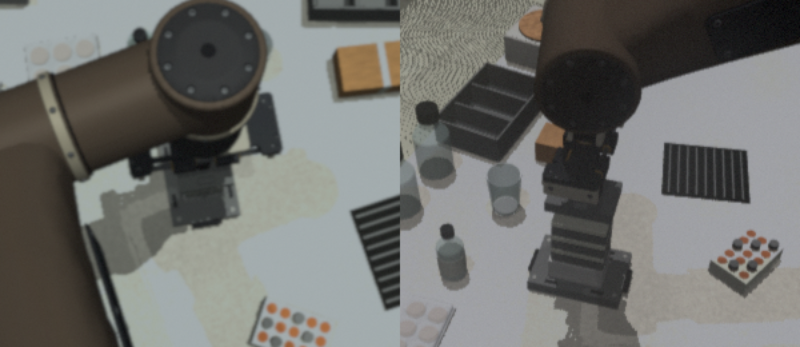

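```bash
python3 - <<'E'
from h import *
R=down(100.25); q=SEAT*[1,1,0]+Z*.164
robot.servo_line(q+Z*.02,R,speed=.08)
for k in np.arange(.017,-.0031,-.002):
    robot.servo_line(q+Z*k,R,speed=.03); f=robot.read_force()[2]; 
    if f>3: break
print("k",round(k,4)); stat()
if k<.0025:
    robot.move_gripper(.65); p=robot.read_position(); robot.servo_line(p+Z*.08,R,speed=.12)
    robot.goto([.35,.3,.3],down(100)); stat()
W=snap(10)
for n in W:
    for z in(.159,.193):
        r=W[n]-SEAT*[1,1,0]; x=r@EX; y=r@EY; m=(abs(x)<.08)&(abs(y)<.06)&(abs(r[...,2]-z)<.009)
        if m.sum()>50: 
            c=np.linalg.lstsq(np.c_[x[m],y[m],np.ones(m.sum())],r[...,2][m],rcond=None)[0]
            print(n,z,m.sum(),"z",np.median(r[...,2][m]).round(4),"plane",c.round(4),rect(np.c_[x[m],y[m]]))
b=cv2.imread("pics/side10.png")[130:330,240:440];a=cv2.imread("pics/top10.png")[140:340,200:400]
cv2.imwrite("pics/c9.png",cv2.resize(np.hstack([a,b]),(800,400)))
E
```

```text
k -0.001
t 66.6 tcp [0.5596 0.018  0.1639] F [ 0.1 -0.9  4.5] w 17.7
t 69.5 tcp [0.3504 0.2996 0.2997] F [0.3 0.4 0.1] w 57.0
top 0.159 1820 z 0.159 plane [0.0027 0.0003 0.1591] (array([ 0.00150507, -0.00121256]), array([107.28515625,  75.94701385]), 0.09785125404596329)
top 0.193 276 z 0.1923 plane [-1.000e-04 -2.060e-02  1.921e-01] (array([ 0.00125801, -0.00114772]), array([56.21056366, 18.22073746]), -0.2338409423828125)
side 0.159 1093 z 0.1592 plane [ 0.0067 -0.0347  0.1594] (array([ 0.00088667, -0.00015586]), array([106.42588806,  81.20845795]), 0.4852941334247589)
side 0.193 220 z 0.1917 plane [ 0.0134 -0.2361  0.1919] (array([0.00096451, 0.00247821]), array([56.06930542, 21.63220787]), -0.973358154296875)
```

View pics/c9.png

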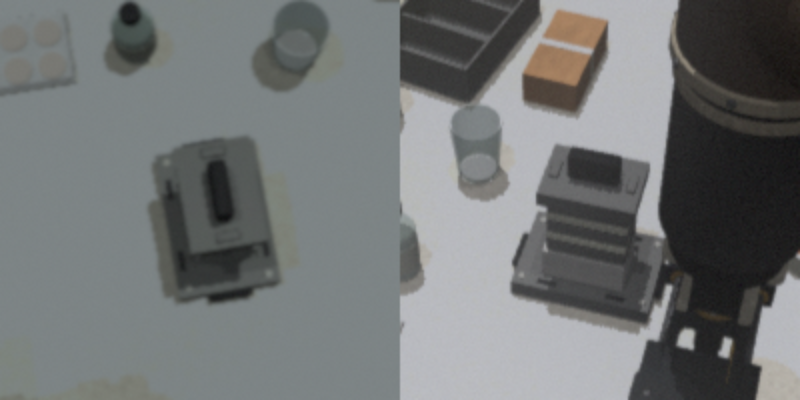

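```bash
python3 -c "
from rig import robot
robot.job_done(); print(robot.read_t())"
```

```text
the job is handed in; nothing more can be done
the job is handed in; nothing more can be done
```

The carrier is packed and the job was handed in at about 70 s on the robot clock. The block lies in the pocket wells down, the three cases are stacked on it lids up, and the cap is on top.

- **Block:** Its plain face could not be reached for a tilted grasp where it stood. I turned it upright beside the carrier, gripped it again tilted and laid it in. On that first carry it probably slipped in the grip: it met the bench about 5 mm early with 40 N on the tool. It was standing true when I looked again.
- **Cap:** It had been knocked about 28 mm towards the carton, so I located it again before lifting it.

Last checks, with heights above the bench:

| Item | Height measured | Height expected | Offset from pocket centre |
|---|---|---|---|
| Block top, level | 58 mm | 58 mm | about 2 mm |
| Top case lid | 154 mm | 154 mm | under 2 mm |
| Cap plate, level | 159 mm | 159 mm | about 2 mm, within 1° of the carrier |

- **Disagreements:** The two cameras differed by 1–3 mm across the carrier, within calibration. The side view gave poor outlines where edges were partly hidden; its block outline read about 6 mm off because the arm covered part of it.
- **Not measured:** I did not measure the bystanders' positions again. I saw no contact with them, and those in view in the later pictures looked undisturbed.

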